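# Scan and open the paste jar

### The arm

A 6-joint arm with a two-finger parallel gripper is mounted at the origin on a cart in front of the work surface, level with it; the furniture and walls round the work are solid. World frame = base frame: x ahead of the robot, y to its left, z up, the work surface at z = 0. Lengths are in m, angles in rad, forces in N, time in s.
With the tool pointing down it reaches from about 0.275 to 0.725 m from the base axis. Payload 15.9 kg.
Tool frame: the origin (TCP) lies midway between the tips of the shut fingers; the grasp point (between the pads) lies 19 mm behind it; z points along the fingers, y is the line along which they close (so a half turn about z gives the same grasp; the last joint's range is limited). The gripper opens to 85 mm and grips with 20 to 120 N. Pads are 22 mm wide; open, the fingers measure 114 mm over their backs; the gripper's body (76 mm by 85 mm) begins 54 mm behind the grasp point. The pads swing forward as they close: fully open they stand 13 mm farther back than shut.
Start: joints at [1.341, 0.213, -0.034, 1.323, 0, 1.571], TCP at [0.114, 0.487, 0.211] pointing down, gripper open.
Joint ranges: [-2.98, 2.98], [-0.74, 1.72], [-1.14, 1.35], [-2.1, 2.04], [-1.57, 1.44], [-3.14, 3.14]. Speed limits (rad/s): [1.89, 1.89, 2.39, 2.57, 3.14, 3.14].

### API

Orientations are given as a rotation vector (axis times angle).
In Python, from station import robot gives the robot as it stands. The module is installed in compiled form; this text tells all that it offers.
- The arm moves only by the tool play_rows, never from a script. Its argument "rows" is a list of rows, each an object with "rot": the turn, a rotation vector about the tool's x, y, z in degrees, a list of three; "xyz": the shift along the tool's x, y, z in m, a list of three; "jaw": the finger opening in m, from 0 to 0.0854. In form: [{"rot": [rx, ry, rz], "xyz": [x, y, z], "jaw": jaw}, ...]. A call has 1 to 12 rows; each row is the pose to reach, as a shift and turn from the pose commanded when the call began, along the tool's axes at that moment; what a row does not reach only later rows make up. A row lasts 1/12 s, in which the tool goes at most 41.7 mm and 7.16 degrees, less where a joint would pass 70% of its speed; a pose out of reach is approached as far as the arm can. A call with a gripper value outside its range is refused whole. The fingers move at their own pace and stop on an object; "squeeze" is the grip in N (left out, the last holds). Time passes only in rows, so rows that repeat a pose let the fingers close. It gives the time, the measured TCP pose, the force, the opening and the grip force at its end, in the units of the state.
- robot.get_state(): the state, without advancing time (a new reading comes with each control period).
- robot.read_camera(name): name is "side" or "top"; returns a dict with "color" (384x512x3 uint8, red, green, blue), "z_map" (384x512 float32, m along the optical axis (not along the pixel's ray), 0 where there is no reading), "vertical_fov" (degrees; the focal length in pixels is half the picture's height over the tangent of half this angle, whatever the lens; pixels are square), "cx", "cy" (the principal point, pixels), "D" ([k1, k2, p1, p2, k3] as OpenCV has them; the pictures are not rectified), "R" (3x3) and "t" (3): a world point X has camera coordinates R X + t. Camera axes: x right, y down, z forward; pixel columns grow to the right and rows downward; lengths in m; the calibration is good to about 2 mm. A picture is of the moment at which its call begins.
- robot.finish_job(): hands the job in; it is judged then, once.
The state is a dict: "time": time; "joints": joint angles; "qvel": joint speeds; "tau": joint torques, N m; "position": TCP position; "eef_rot": TCP orientation; "wrist_force": force on the tool from outside, world axes, zero at the start; "wrist_torque": the same for the moment, N m; "opening": finger opening in m; "finger_force": force on a finger pad.
Only numpy, scipy, OpenCV 4.12 (cv2) and the standard library are available. Lean on these libraries where they do the work, as an engineer would, in place of code of your own. Each camera call takes 0.05 s, during which the arm holds its last target. There are 200 camera calls.

### The job

Book out the paste jar and open it. Lift the code reader out of its stand, aim it from close above at the label on the jar's lid and keep it steady there for about a second, then put it back in its stand and let go. Then, with the jar braced in its square nest, unscrew the tight lid anticlockwise until the threads let go, lift it straight off, and finish while holding the lid level just above the open jar, clear of it; the jar stays down in its nest and the things round about stay where they are.

Things in the scene. Friction and masses are not known exactly. Their poses are not given: they have to be found in the camera images.
- nest: Fixed aluminium nest that braces the jar: base plate 120 (x) x 86 (y) x 6 mm, on it a square wall 79 mm outside, 63 mm inside, whose top is 26 mm above the bench. Origin at the centre of its underside, on the bench; z up.
- jar: White plastic paste jar (about 350 g), loose in the nest with 1.5 mm play each side, so it turns a few degrees at most. Square body 60x60 mm, 42 mm high, then a round neck 41 mm across to 66 mm with lugs at +x and -x and a springy seal on top. Origin at the centre of its underside, 6 mm above the bench; x, y along its sides, z up. If the lid is pulled up while still locked, the jar comes along.
- lid: Ribbed round grey lid (50 g), 60 mm across, 20 mm high. Origin on its axis at the skirt's lower rim, z up; closed, it is 53 mm above the jar's origin and 11 mm above the jar's square shoulder. Locked, its x axis is 0 to 0.26 rad anticlockwise (from above) of the jar's; turned anticlockwise (yaw growing) against 0.1 to 0.4 N m it is free from 1.17 rad on; a stop ends the turn near 1.85 rad.
- lid_label (a point): Centre of the striped label (30x22 mm) on the lid's flat top, on the lid's axis, 20 mm above the lid's origin. When the lid comes free, the seal under it pushes up on it with 7 to 18 N over 2.5 mm of travel; then it lifts off without force. It does not open clockwise.
- scanner: Black code reader (90 g), an upright bar 28 mm (x) x 26 mm (y) x 130 mm, loose in its stand. Origin at the centre of its lower end, the reading window; z along the bar, up. It reads along its own -z, 30 to 120 mm from the window. About 80 mm of it stand out above the stand; grasp the upper part across its flat sides.
- stand: Black stand fixed to the bench: base 76x76x8 mm, on it a square well 35 mm (x) x 33 mm (y) inside, with a flared mouth, rim 57 mm above the bench. Origin at the centre of its underside on the bench, axes along the well's sides, z up. The docked reader's origin is on the stand's axis, 8 mm up, its axes along the stand's.
- multimeter: hand-held meter lying face up, 150x76x40 mm, loose, to be left where it stands. Origin at the centre of its underside.
- cup_screws: small open cup of screws, 58 mm across, 26 mm high, loose, to be left where it stands. Origin at the centre of its underside.
- wash_bottle: pump bottle of wash fluid, 66 mm across, 137 mm high, loose, to be left where it stands. Origin at the centre of its underside.
- kapton_roll: roll of amber tape lying flat, 62 mm across, 19 mm high, loose, to be left where it stands. Origin at the centre of its underside.
Not all that is in view belongs to the job. There is more than one size of the scanner; the one meant has the size given above.

How it is judged:
On the way, in this order (a step that is already met when the one before it is completed fails the run):
1. the code reader, held in the fingers, reads the lid's label: steady, label 30 to 120 mm in front of the window and within 15 mm of the reading line (x of lid_label in the frame of scanner between -0.015 and 0.015 m and y of lid_label in the frame of scanner between -0.015 and 0.015 m and z of lid_label in the frame of scanner between -0.12 and -0.03 m and linear speed of scanner below 0.03 m/s and angular speed of scanner below 0.3 rad/s and contact force between the fingers and scanner above 0.3 N), for 0.6 s.
2. the code reader is back down in its stand and let go (horizontal distance between scanner and stand below 0.01 m and z of scanner in the frame of stand below 0.018 m and angle between scanner's own z axis and vertical below 0.17 rad and contact force between the fingers and scanner below 0.05 N), for 0.2 s.
3. the lid is turned until its threads are disengaged, the jar still down in its nest (z of jar in the frame of nest below 0.012 m and horizontal distance between jar and nest below 0.006 m and angle between jar's own z axis and vertical below 0.1 rad and angle between the x axis of lid and the x axis of jar, either way round above 1.17 rad and horizontal distance between lid and jar below 0.01 m), for 0.1 s.
At the end, for the whole second after the job is handed in: The lid is held still in the fingers, level within 0.2 rad, within 20 mm of the jar axis, 10 to 62 mm above its closed height, touching neither jar nor nest; the jar stands down in its nest (within 6 mm) and the reader stands released in its stand (within 10 mm) (all of step 2 and z of jar in the frame of nest below 0.012 m and horizontal distance between jar and nest below 0.006 m and angle between jar's own z axis and vertical below 0.1 rad and z of lid in the frame of jar between 0.063 and 0.115 m and horizontal distance between lid and jar below 0.02 m and angle between lid's own z axis and vertical below 0.2 rad and contact force between the fingers and lid above 0.5 N and contact force between lid and jar below 0.05 N and contact force between lid and nest below 0.05 N and linear speed of lid below 0.02 m/s); the arm keeps its last pose, push and grip.
It fails at once if the jar is lifted out of its nest (z of jar in the frame of nest above 0.02 m).
It fails at once if the multimeter is pushed away from its place by more than 3 cm (distance of multimeter from where it was at the start of the episode above 0.03 m).
It fails at once if the cup of screws is pushed away from its place by more than 3 cm (distance of cup_screws from where it was at the start of the episode above 0.03 m).
It fails at once if the wash bottle is pushed away from its place by more than 3 cm (distance of wash_bottle from where it was at the start of the episode above 0.03 m).
It fails at once if the roll of tape is pushed away from its place by more than 3 cm (distance of kapton_roll from where it was at the start of the episode above 0.03 m).
It also fails if it takes over 64 s, if anything falls off the work surface, if the arm or the gripper's body presses on something with over 40 N, if the wrist force passes 120 N, or if a joint passes its speed limit or range.

## Working session

There is one attempt and no reset: what is moved stays moved. The work goes in short steps, Python scripts to look and compute and a tool call to move; the robot and the scene stay as the last step left them, time stands still between calls to the robot, and variables do not carry over. Pictures are saved under pics/ and viewed, at most 10 in all, crops included, and the job is handed in when it is done.

Besides the shell and the picture viewer there is one more tool, called after ">>>" as name(argument=value, ...) on one line, values as JSON. play_rows: Moves the arm, as the interface text tells. Its arguments: {"type":"object","properties":{"rows":{"type":"array"},"squeeze":{"type":"number"}},"required":["rows"]}

```bash
mkdir -p pics; cat > h.py <<'E'
import numpy as np,cv2
from station import robot
def cam(n):
    c=robot.read_camera(n);h=c["color"].shape[0]
    f=h/2/np.tan(np.radians(c["vertical_fov"])/2)
    c["K"]=np.array([[f,0,c["cx"]],[0,f,c["cy"]],[0,0,1]]);c["D"]=np.array(c["D"],float)
    c["R"]=np.array(c["R"]);c["t"]=np.array(c["t"]);return c
def plane(c,px,z):
    p=cv2.undistortPoints(np.array(px,float).reshape(-1,1,2),c["K"],c["D"]).reshape(-1,2)
    d=np.c_[p,np.ones(len(p))]@c["R"];o=-c["R"].T@c["t"]
    return o+d*((z-o[2])/d[:,2])[:,None]
def cloud(c):
    h,w=c["z_map"].shape;u,v=np.meshgrid(np.arange(w),np.arange(h))
    p=cv2.undistortPoints(np.stack([u,v],-1).reshape(-1,1,2).astype(float),c["K"],c["D"]).reshape(-1,2)
    z=c["z_map"].reshape(-1,1);X=(np.c_[p,np.ones(len(p))]*z-c["t"])@c["R"]
    X[z[:,0]==0]=np.nan;return X.reshape(h,w,3)
def proj(c,X):
    return cv2.projectPoints(np.array(X,float).reshape(-1,1,3),cv2.Rodrigues(c["R"])[0],c["t"],c["K"],c["D"])[0].reshape(-1,2)
def save(n,im): cv2.imwrite("pics/"+n+".png",im[...,::-1])
E
python3 - <<'E'
from h import *
s=robot.get_state();print(s)
for n in("side","top"):
    c=cam(n);save(n+"0",c["color"]);print(n,c["K"][0,0],-c["R"].T@c["t"],c["R"][2],c["D"],(c["z_map"]==0).mean())
E
```

```text
{'time': 0.0, 'joints': array([ 1.34101765e+00,  2.13359850e-01, -3.50785071e-02,  1.32347405e+00,
        8.84411825e-06,  1.57083390e+00]), 'qvel': array([-1.04393104e-03,  2.33622653e-06,  2.74625005e-04, -1.74236153e-03,
        1.11578244e-03,  7.76029312e-04]), 'tau': array([-8.37908792e-04, -6.86150980e+01,  4.87117553e+01,  1.73567579e-02,
        1.83454813e-04,  1.82661267e-05]), 'position': array([0.11379562, 0.4865064 , 0.21020662]), 'eef_rot': array([-3.60184904e-01, -3.12073858e+00,  1.73991768e-03]), 'wrist_force': array([0.69818323, 0.20689178, 0.01683585]), 'wrist_torque': array([0.04199794, 0.00590074, 0.01069312]), 'finger_force': 0.0, 'opening': 0.08531691260069148}
side 466.444511411754 [ 0.63505178 -0.97032164  0.68595044] [-0.02413607  0.7991998  -0.60058066] [-0.1093106  0.         0.         0.         0.       ] 0.0040130615234375
top 487.0350519599713 [ 0.53116529 -0.15982792  1.30907433] [ 0.03893422 -0.00304423 -0.99923714] [-0.08705958  0.          0.          0.          0.        ] 0.004033406575520833
```

View pics/top0.png

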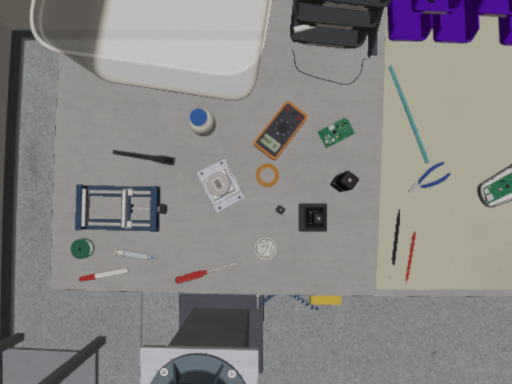

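View pics/side0.png

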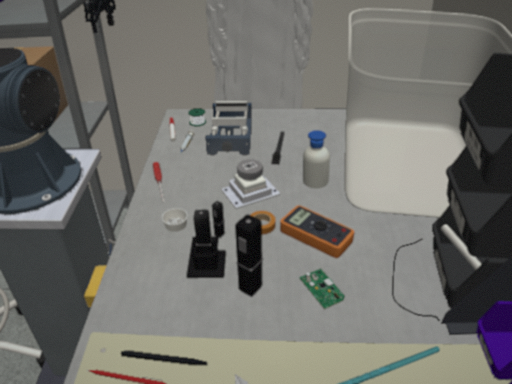

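Top view: the docked reader is at (315,217) in its stand, with other black bars standing at (346,181) and (281,210). The jar and nest are at (219,184). Nearby are the tape (267,175), cup (265,248), meter (281,131) and bottle (201,120). Next I'll measure the candidates' sizes.

```bash
python3 - <<'E'
from h import *
c=cam("top");X=cloud(c)
Z=X[...,2]
def st(name,u0,u1,v0,v1,zlo,zhi):
    P=X[v0:v1,u0:u1].reshape(-1,3);P=P[(P[:,2]>zlo)&(P[:,2]<zhi)]
    if len(P)<3: print(name,len(P));return
    r=cv2.minAreaRect((P[:,:2]*1000).astype(np.float32))
    print(name,len(P),"zmax %.3f med %.3f"%(P[:,2].max(),np.median(P[:,2])),"rect",np.round(r[0],1),np.round(r[1],1),round(r[2],1))
st("docked",298,332,200,235,.1,.3)
st("standrim",295,335,200,235,.045,.065)
st("standbase",295,335,200,235,.004,.02)
st("big",325,365,165,200,.1,.4);st("bigall",325,365,165,200,.02,.4)
st("small",270,292,200,222,.04,.3)
st("lid",195,245,155,212,.07,.1)
st("jar",195,245,155,212,.04,.056)
st("nest",195,245,155,212,.02,.03)
st("nestplate",195,245,155,212,.003,.012)
st("kap",250,285,160,190,.01,.1);st("cup",250,280,235,262,.01,.1)
st("meter",245,312,95,165,.02,.1);st("bottle",185,218,100,138,.02,.3)
s=cam("side");Y=cloud(s)
for n,(u0,u1,v0,v1) in dict(docked=(190,214,205,250),big=(234,266,212,300),small=(212,226,198,240)).items():
    P=Y[v0:v1,u0:u1].reshape(-1,3);P=P[(P[:,2]>.06)&(P[:,2]<.4)&(P[:,1]<.2)]
    r=cv2.minAreaRect((P[:,:2]*1000).astype(np.float32));print("side",n,len(P),P[:,2].max(),np.round(r[0]),np.round(r[1]),round(r[2]))
a=cv2.resize(c["color"][150:265,180:370],None,fx=3.1,fy=3.1,interpolation=cv2.INTER_CUBIC)
b=cv2.resize(s["color"][145:305,160:300],None,fx=1.8,fy=1.8,interpolation=cv2.INTER_CUBIC)
o=np.zeros((a.shape[0]+220,800,3),np.uint8)
o=np.zeros((600,800,3),np.uint8);a=a[:,:589];o[:a.shape[0],:a.shape[1]]=a[:356];bb=b[:288,:211];o[300:300+288,589:589+211]=bb
save("crop1",o)
E
```

```text
docked 140 zmax 0.144 med 0.137 rect [ 509.9 -300.1] [26.5 25.1] 1.0
standrim 217 zmax 0.062 med 0.055 rect [ 509.7 -300.8] [51.5 50. ] 1.0
standbase 430 zmax 0.020 med 0.008 rect [ 508.9 -307.9] [ 91.  102.3] 0.9
big 315 zmax 0.181 med 0.172 rect [ 600.6 -367.7] [38.  34.8] 54.2
bigall 408 zmax 0.181 med 0.170 rect [ 600.4 -367.2] [38.1 35.4] 52.7
small 62 zmax 0.094 med 0.089 rect [ 527.8 -210.7] [20.2 17.8] 55.9
lid 458 zmax 0.085 med 0.079 rect [590.3 -51.4] [58.6 58.8] 1.0
jar 83 zmax 0.052 med 0.046 rect [590. -52.] [59.5 59.4] 27.7
nest 289 zmax 0.030 med 0.026 rect [590.1 -51.5] [78.9 79.4] 28.7
nestplate 621 zmax 0.012 med 0.006 rect [595.4 -50. ] [150.8 132. ] 1.2
kap 267 zmax 0.027 med 0.019 rect [ 619.5 -177.1] [61.5 58.6] 1.1
cup 136 zmax 0.032 med 0.024 rect [ 425.4 -175.2] [56.3 55.8] 46.7
meter 1590 zmax 0.054 med 0.031 rect [ 755.2 -165.7] [163.6 178.2] 53.9
bottle 569 zmax 0.142 med 0.094 rect [747.   -6.1] [54.  65.1] 29.5
side docked 624 0.1396366178433937 [ 504. -264.] [ 39. 103.] 2
side big 1442 0.17658142974705224 [ 602. -368.] [42. 38.] 57
side small 165 0.09188752109930791 [ 530. -211.] [21. 20.] 62
```

View pics/crop1.png

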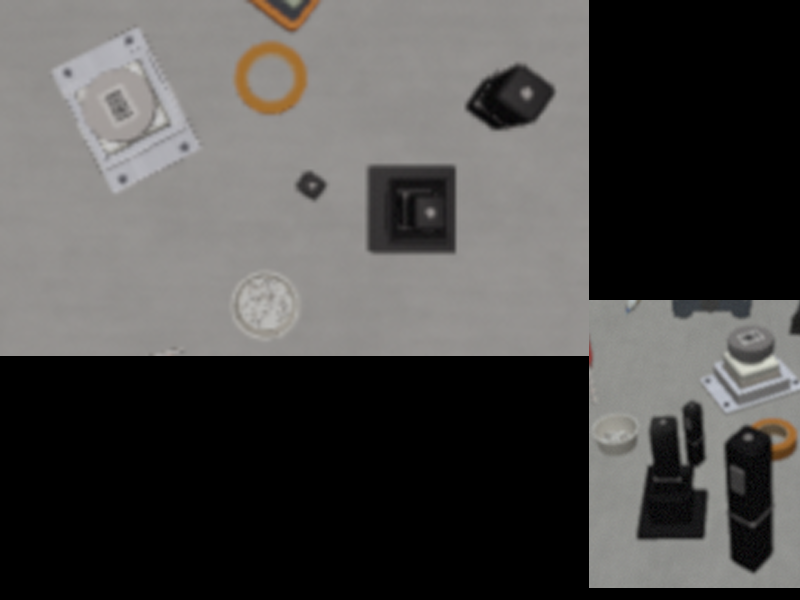

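Candidates:
- The docked bar at (315,217) is 26x25 mm with its top at 137 mm. That matches 8+130 mm, so I choose this one.
- The bar at (346,181) is 38x35 mm and 172 mm tall, so it is too big.
- The bar at (281,210) is 20x18 mm and 89 mm tall, so it is too small.

The crop shows the chosen reader standing in the black stand.

```bash
cat >> h.py <<'E'
from scipy.spatial.transform import Rotation as Ro
def go(x,y,z,yaw,s=None):
    "shift/turn in tool axes to TCP x,y,z with tool y at world yaw (deg), pointing down"
    s=s or robot.get_state();R=Ro.from_rotvec(s["eef_rot"])
    a=np.radians(yaw);yt=np.array([np.cos(a),np.sin(a),0]);zt=np.array([0,0,-1.]);T=np.c_[np.cross(yt,zt),yt,zt]
    d=(R.inv()*Ro.from_matrix(T)).as_rotvec(degrees=True)
    print("rot",np.round(d,2),"xyz",np.round(R.inv().apply(np.array([x,y,z])-s["position"]),4))
E
python3 -c "
from h import *
go(.42,.15,.25,90);go(.51,-.30,.25,90)"
```

```text
rot [ -0.04  -0.   -13.17] xyz [-0.3748 -0.2581 -0.0394]
rot [ -0.04  -0.   -13.17] xyz [-0.5649 -0.6757 -0.0391]
```

>>> play_rows(rows=[{"rot": [0, 0, -6], "xyz": [-0.031, -0.0215, -0.039], "jaw": 0.085}, {"rot": [0, 0, -13.2], "xyz": [-0.062, -0.043, -0.039], "jaw": 0.085}, {"rot": [0, 0, -13.2], "xyz": [-0.094, -0.065, -0.039], "jaw": 0.085}, {"rot": [0, 0, -13.2], "xyz": [-0.125, -0.086, -0.039], "jaw": 0.085}, {"rot": [0, 0, -13.2], "xyz": [-0.156, -0.108, -0.039], "jaw": 0.085}, {"rot": [0, 0, -13.2], "xyz": [-0.187, -0.129, -0.039], "jaw": 0.085}, {"rot": [0, 0, -13.2], "xyz": [-0.219, -0.15, -0.039], "jaw": 0.085}, {"rot": [0, 0, -13.2], "xyz": [-0.25, -0.172, -0.039], "jaw": 0.085}, {"rot": [0, 0, -13.2], "xyz": [-0.281, -0.194, -0.039], "jaw": 0.085}, {"rot": [0, 0, -13.2], "xyz": [-0.312, -0.215, -0.039], "jaw": 0.085}, {"rot": [0, 0, -13.2], "xyz": [-0.344, -0.236, -0.039], "jaw": 0.085}, {"rot": [0, 0, -13.2], "xyz": [-0.375, -0.258, -0.039], "jaw": 0.085}], squeeze=40)

```text
time: 1.2
position: [0.4213, 0.1485, 0.2498]
eef_rot: [-0.001, 3.141, 0.0]
wrist_force: [0.1, 1.1, -0.9]
opening: 0.0848
finger_force: 0.0
```

```bash
python3 -c "
from h import *
go(.51,-.30,.25,90)"
```

```text
rot [0.01 0.01 0.03] xyz [-8.850e-02 -4.485e-01 -3.000e-04]
```

>>> play_rows(rows=[{"rot": [0, 0, 0], "xyz": [-0.0075, -0.0375, 0], "jaw": 0.085}, {"rot": [0, 0, 0], "xyz": [-0.015, -0.075, 0], "jaw": 0.085}, {"rot": [0, 0, 0], "xyz": [-0.022, -0.112, 0], "jaw": 0.085}, {"rot": [0, 0, 0], "xyz": [-0.03, -0.15, 0], "jaw": 0.085}, {"rot": [0, 0, 0], "xyz": [-0.037, -0.187, 0], "jaw": 0.085}, {"rot": [0, 0, 0], "xyz": [-0.044, -0.224, 0], "jaw": 0.085}, {"rot": [0, 0, 0], "xyz": [-0.052, -0.262, 0], "jaw": 0.085}, {"rot": [0, 0, 0], "xyz": [-0.059, -0.3, 0], "jaw": 0.085}, {"rot": [0, 0, 0], "xyz": [-0.067, -0.337, 0], "jaw": 0.085}, {"rot": [0, 0, 0], "xyz": [-0.074, -0.374, 0], "jaw": 0.085}, {"rot": [0, 0, 0], "xyz": [-0.082, -0.412, 0], "jaw": 0.085}, {"rot": [0, 0, 0], "xyz": [-0.0885, -0.4485, 0], "jaw": 0.085}])

```text
time: 2.2
position: [0.5089, -0.3003, 0.2494]
eef_rot: [0.001, -3.141, -0.0]
wrist_force: [0.5, 0.2, -0.7]
opening: 0.0847
finger_force: 0.0
```

```bash
python3 -c "
from h import *
print(robot.get_state()['qvel'].round(3))
go(.51,-.30,.103,90)
for n in ('side',):
    c=cam(n);u,v=proj(c,[[.51,-.3,.13]])[0];print(u,v);u=int(u);v=int(v)
    save('a_'+n,cv2.resize(c['color'][max(v-100,0):v+80,u-90:u+90],None,fx=3,fy=3))
"
```

```text
[-0.585  0.649  0.95   0.298  0.002 -0.586]
rot [ 0.01 -0.01  0.02] xyz [-0.0011  0.0003  0.1464]
200.74464219572317 216.2273043219742
```

View pics/a_side.png

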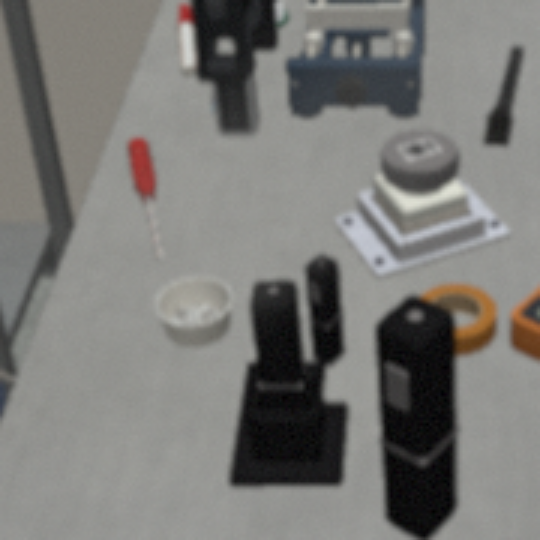

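The side view shows the fingertips at crop (238,130), directly above the docked reader at (272,290). The big and small bars are clear of the path. I'll settle and descend.

>>> play_rows(rows=[{"rot": [0, 0, 0], "xyz": [0, 0, 0], "jaw": 0.085}, {"rot": [0, 0, 0], "xyz": [0, 0, 0], "jaw": 0.085}, {"rot": [0, 0, 0], "xyz": [0, 0, 0.02], "jaw": 0.085}, {"rot": [0, 0, 0], "xyz": [0, 0, 0.04], "jaw": 0.085}, {"rot": [0, 0, 0], "xyz": [0, 0, 0.06], "jaw": 0.085}, {"rot": [0, 0, 0], "xyz": [0, 0, 0.08], "jaw": 0.085}, {"rot": [0, 0, 0], "xyz": [0, 0, 0.1], "jaw": 0.085}, {"rot": [0, 0, 0], "xyz": [0, 0, 0.12], "jaw": 0.085}, {"rot": [0, 0, 0], "xyz": [0, 0, 0.135], "jaw": 0.085}, {"rot": [0, 0, 0], "xyz": [0, 0, 0.145], "jaw": 0.085}, {"rot": [0, 0, 0], "xyz": [0, 0, 0.147], "jaw": 0.085}, {"rot": [0, 0, 0], "xyz": [0, 0, 0.147], "jaw": 0.085}])

```text
time: 3.25
position: [0.509, -0.2975, 0.1029]
eef_rot: [0.002, -3.141, -0.0]
wrist_force: [1.3, 0.4, -0.2]
opening: 0.0848
finger_force: 0.0
```

>>> play_rows(rows=[{"rot": [0, 0, 0], "xyz": [0, 0, 0], "jaw": 0.05}, {"rot": [0, 0, 0], "xyz": [0, 0, 0], "jaw": 0.03}, {"rot": [0, 0, 0], "xyz": [0, 0, 0], "jaw": 0.01}, {"rot": [0, 0, 0], "xyz": [0, 0, 0], "jaw": 0.01}, {"rot": [0, 0, 0], "xyz": [0, 0, 0], "jaw": 0.01}, {"rot": [0, 0, 0], "xyz": [0, 0, 0], "jaw": 0.01}, {"rot": [0, 0, 0], "xyz": [0, 0, 0], "jaw": 0.01}, {"rot": [0, 0, 0], "xyz": [0, 0, 0], "jaw": 0.01}, {"rot": [0, 0, 0], "xyz": [0, 0, 0], "jaw": 0.01}, {"rot": [0, 0, 0], "xyz": [0, 0, 0], "jaw": 0.01}])

```text
time: 4.08
position: [0.5093, -0.2985, 0.1032]
eef_rot: [-0.001, 3.141, -0.001]
wrist_force: [-0.7, 0.1, 5.5]
opening: 0.0251
finger_force: 39.7
```

>>> play_rows(rows=[{"rot": [0, 0, 0], "xyz": [0, 0, -0.01], "jaw": 0.01}, {"rot": [0, 0, 0], "xyz": [0, 0, -0.022], "jaw": 0.01}, {"rot": [0, 0, 0], "xyz": [0, 0, -0.037], "jaw": 0.01}, {"rot": [0, 0, 0], "xyz": [0, 0, -0.052], "jaw": 0.01}, {"rot": [0, 0, 0], "xyz": [0, 0, -0.067], "jaw": 0.01}, {"rot": [0, 0, 0], "xyz": [0, 0, -0.082], "jaw": 0.01}, {"rot": [0, 0, 0], "xyz": [0, 0, -0.097], "jaw": 0.01}, {"rot": [0, 0, 0], "xyz": [0, 0, -0.112], "jaw": 0.01}, {"rot": [0, 0, 0], "xyz": [0, 0, -0.127], "jaw": 0.01}, {"rot": [0, 0, 0], "xyz": [0, 0, -0.138], "jaw": 0.01}, {"rot": [0, 0, 0], "xyz": [0, 0, -0.145], "jaw": 0.01}, {"rot": [0, 0, 0], "xyz": [0, 0, -0.145], "jaw": 0.01}])

```text
time: 5.08
position: [0.5094, -0.2985, 0.2494]
eef_rot: [-0.001, 3.14, -0.002]
wrist_force: [-0.3, -0.5, -0.2]
opening: 0.0252
finger_force: 39.6
```

>>> play_rows(rows=[{"rot": [0, 0, 0], "xyz": [-0.004, 0.012, 0], "jaw": 0.01}, {"rot": [0, 0, 0], "xyz": [-0.012, 0.036, 0], "jaw": 0.01}, {"rot": [0, 0, 0], "xyz": [-0.02, 0.061, 0], "jaw": 0.01}, {"rot": [0, 0, 0], "xyz": [-0.028, 0.086, 0], "jaw": 0.01}, {"rot": [0, 0, 0], "xyz": [-0.036, 0.111, 0], "jaw": 0.01}, {"rot": [0, 0, 0], "xyz": [-0.045, 0.136, 0], "jaw": 0.01}, {"rot": [0, 0, 0], "xyz": [-0.053, 0.161, 0], "jaw": 0.01}, {"rot": [0, 0, 0], "xyz": [-0.061, 0.186, 0], "jaw": 0.01}, {"rot": [0, 0, 0], "xyz": [-0.069, 0.21, 0], "jaw": 0.01}, {"rot": [0, 0, 0], "xyz": [-0.077, 0.233, 0], "jaw": 0.01}, {"rot": [0, 0, 0], "xyz": [-0.081, 0.247, 0], "jaw": 0.01}, {"rot": [0, 0, 0], "xyz": [-0.081, 0.247, 0], "jaw": 0.01}])

```text
time: 6.08
position: [0.59, -0.0482, 0.2468]
eef_rot: [0.005, -3.14, -0.001]
wrist_force: [-0.2, -0.6, -1.8]
opening: 0.0252
finger_force: 39.6
```

>>> play_rows(rows=[{"rot": [0, 0, 0], "xyz": [0, 0, 0], "jaw": 0.01}, {"rot": [0, 0, 0], "xyz": [0, 0, 0], "jaw": 0.01}, {"rot": [0, 0, 0], "xyz": [0, 0, 0], "jaw": 0.01}])

```text
time: 6.33
position: [0.5895, -0.052, 0.2476]
eef_rot: [-0.001, -3.141, 0.0]
wrist_force: [-0.1, -0.4, -1.1]
opening: 0.025
finger_force: 39.6
```

```bash
python3 -c "
from h import *
s=robot.get_state();print(s['position'],s['qvel'].round(3),s['finger_force'])
c=cam('side');u,v=proj(c,[[.59,-.05,.15]])[0].astype(int)
save('b_side',cv2.resize(c['color'][max(v-80,0):v+100,u-90:u+90],None,fx=3,fy=3))
X=cloud(c)
"
```

```text
[ 0.58954948 -0.05204759  0.24760627] [-0.004 -0.     0.003  0.004  0.001  0.002] 39.575432538986206
```

View pics/b_side.png

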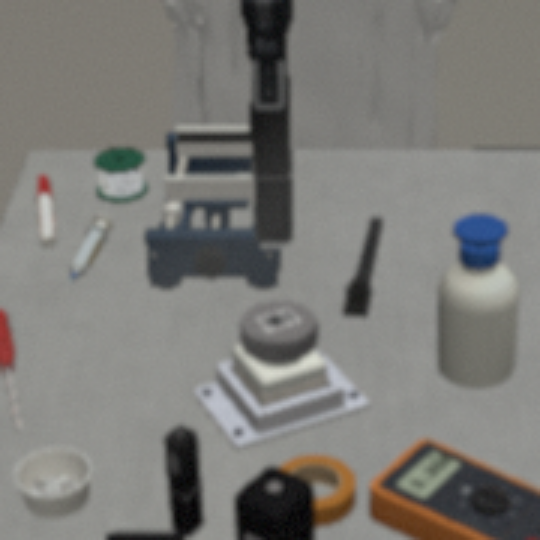

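The held reader hangs upright with its window at crop (272,240), directly above the label at (280,318). I'll hold for about 1 s.

>>> play_rows(rows=[{"rot": [0, 0, 0], "xyz": [0, 0, 0], "jaw": 0.01}, {"rot": [0, 0, 0], "xyz": [0, 0, 0], "jaw": 0.01}, {"rot": [0, 0, 0], "xyz": [0, 0, 0], "jaw": 0.01}, {"rot": [0, 0, 0], "xyz": [0, 0, 0], "jaw": 0.01}, {"rot": [0, 0, 0], "xyz": [0, 0, 0], "jaw": 0.01}, {"rot": [0, 0, 0], "xyz": [0, 0, 0], "jaw": 0.01}, {"rot": [0, 0, 0], "xyz": [0, 0, 0], "jaw": 0.01}, {"rot": [0, 0, 0], "xyz": [0, 0, 0], "jaw": 0.01}, {"rot": [0, 0, 0], "xyz": [0, 0, 0], "jaw": 0.01}, {"rot": [0, 0, 0], "xyz": [0, 0, 0], "jaw": 0.01}, {"rot": [0, 0, 0], "xyz": [0, 0, 0], "jaw": 0.01}, {"rot": [0, 0, 0], "xyz": [0, 0, 0], "jaw": 0.01}])

```text
time: 7.38
position: [0.5899, -0.0512, 0.2477]
eef_rot: [-0.001, 3.142, -0.0]
wrist_force: [-0.1, 0.4, -0.1]
opening: 0.025
finger_force: 39.6
```

```bash
python3 -c "
from h import *
go(.5093,-.2985,.25,90)
# reader's lateral position from depth, window check
c=cam('top');X=cloud(c).reshape(-1,3)
P=X[(X[:,2]>.07)&(X[:,2]<.1)&(abs(X[:,0]-.59)<.05)&(abs(X[:,1]+.05)<.05)];print(len(P))
c=cam('side');X=cloud(c).reshape(-1,3);P=X[(X[:,2]>.14)&(X[:,2]<.2)&(abs(X[:,0]-.59)<.04)&(abs(X[:,1]+.05)<.04)]
print(len(P),P.min(0),P.max(0),np.median(P,0))
for a,b in((.15,.17),(.18,.2)):
  Q=P[(P[:,2]>a)&(P[:,2]<b)];print(Q[:,0].min(),Q[:,0].max(),np.median(Q[:,1]))
"
```

```text
rot [-0.    0.    0.04] xyz [ 0.0807 -0.2473 -0.0023]
39
225 [ 0.57754956 -0.06778478  0.15186782] [ 0.60492733 -0.05834872  0.19976489] [ 0.59137656 -0.06393826  0.17852629]
0.5775495571469009 0.6045611575795693 -0.06360996283787584
0.5781929521604114 0.6049273312463738 -0.0641608576217671
```

The reader's axis is at (0.591, -0.051) and its window at z = 0.152, about 73 mm above the label. The read is good, so I'll go back.

>>> play_rows(rows=[{"rot": [0, 0, 0], "xyz": [0.004, -0.012, 0], "jaw": 0.01}, {"rot": [0, 0, 0], "xyz": [0.012, -0.036, 0], "jaw": 0.01}, {"rot": [0, 0, 0], "xyz": [0.02, -0.061, 0], "jaw": 0.01}, {"rot": [0, 0, 0], "xyz": [0.028, -0.086, 0], "jaw": 0.01}, {"rot": [0, 0, 0], "xyz": [0.036, -0.111, 0], "jaw": 0.01}, {"rot": [0, 0, 0], "xyz": [0.045, -0.136, 0], "jaw": 0.01}, {"rot": [0, 0, 0], "xyz": [0.053, -0.161, 0], "jaw": 0.01}, {"rot": [0, 0, 0], "xyz": [0.061, -0.186, 0], "jaw": 0.01}, {"rot": [0, 0, 0], "xyz": [0.069, -0.21, 0], "jaw": 0.01}, {"rot": [0, 0, 0], "xyz": [0.077, -0.233, 0], "jaw": 0.01}, {"rot": [0, 0, 0], "xyz": [0.081, -0.247, 0], "jaw": 0.01}, {"rot": [0, 0, 0], "xyz": [0.081, -0.247, 0], "jaw": 0.01}])

```text
time: 8.48
position: [0.5078, -0.301, 0.2475]
eef_rot: [-0.004, -3.141, 0.001]
wrist_force: [-0.6, -0.1, -0.5]
opening: 0.0255
finger_force: 39.6
```

>>> play_rows(rows=[{"rot": [0, 0, 0], "xyz": [0, 0, 0], "jaw": 0.01}, {"rot": [0, 0, 0], "xyz": [0, 0, 0], "jaw": 0.01}, {"rot": [0, 0, 0], "xyz": [0, 0, 0], "jaw": 0.01}, {"rot": [0, 0, 0], "xyz": [0, 0, 0], "jaw": 0.01}, {"rot": [0, 0, 0], "xyz": [0, 0, 0.02], "jaw": 0.01}, {"rot": [0, 0, 0], "xyz": [0, 0, 0.04], "jaw": 0.01}, {"rot": [0, 0, 0], "xyz": [0, 0, 0.06], "jaw": 0.01}, {"rot": [0, 0, 0], "xyz": [0, 0, 0.075], "jaw": 0.01}, {"rot": [0, 0, 0], "xyz": [0, 0, 0.085], "jaw": 0.01}])

```text
time: 9.23
position: [0.5087, -0.2973, 0.1611]
eef_rot: [0.002, -3.14, -0.001]
wrist_force: [0.1, 0.6, -0.3]
opening: 0.0246
finger_force: 39.6
```

```bash
python3 -c "
from h import *
go(.5093,-.2985,.104,90)"
```

```text
rot [ 0.05 -0.08  0.09] xyz [-0.0007 -0.0012  0.0571]
```

>>> play_rows(rows=[{"rot": [0, 0, 0], "xyz": [0, 0, 0], "jaw": 0.01}, {"rot": [0, 0, 0], "xyz": [0, -0.001, 0.01], "jaw": 0.01}, {"rot": [0, 0, 0], "xyz": [0, -0.001, 0.02], "jaw": 0.01}, {"rot": [0, 0, 0], "xyz": [0, -0.001, 0.03], "jaw": 0.01}, {"rot": [0, 0, 0], "xyz": [0, -0.001, 0.04], "jaw": 0.01}, {"rot": [0, 0, 0], "xyz": [0, -0.001, 0.049], "jaw": 0.01}, {"rot": [0, 0, 0], "xyz": [0, -0.001, 0.054], "jaw": 0.01}, {"rot": [0, 0, 0], "xyz": [0, -0.001, 0.056], "jaw": 0.01}, {"rot": [0, 0, 0], "xyz": [0, -0.001, 0.056], "jaw": 0.01}, {"rot": [0, 0, 0], "xyz": [0, -0.001, 0.056], "jaw": 0.01}])

```text
time: 10.07
position: [0.5092, -0.2993, 0.107]
eef_rot: [-0.001, 3.141, -0.0]
wrist_force: [0.1, -0.3, -0.7]
opening: 0.0251
finger_force: 39.6
```

>>> play_rows(rows=[{"rot": [0, 0, 0], "xyz": [0, 0, 0.003], "jaw": 0.01}, {"rot": [0, 0, 0], "xyz": [0, 0, 0.003], "jaw": 0.01}, {"rot": [0, 0, 0], "xyz": [0, 0, 0.003], "jaw": 0.035}, {"rot": [0, 0, 0], "xyz": [0, 0, 0.003], "jaw": 0.06}, {"rot": [0, 0, 0], "xyz": [0, 0, 0.003], "jaw": 0.085}, {"rot": [0, 0, 0], "xyz": [0, 0, 0.003], "jaw": 0.085}, {"rot": [0, 0, 0], "xyz": [0, 0, 0.003], "jaw": 0.085}, {"rot": [0, 0, 0], "xyz": [0, 0, 0.003], "jaw": 0.085}, {"rot": [0, 0, 0], "xyz": [0, 0, 0.003], "jaw": 0.085}])

```text
time: 10.82
position: [0.5091, -0.2993, 0.1037]
eef_rot: [-0.001, 3.142, -0.0]
wrist_force: [0.6, -0.9, 0.2]
opening: 0.0849
finger_force: 0.0
```

>>> play_rows(rows=[{"rot": [0, 0, 0], "xyz": [0, 0, 0], "jaw": 0.085}, {"rot": [0, 0, 0], "xyz": [0, 0, -0.015], "jaw": 0.085}, {"rot": [0, 0, 0], "xyz": [0, 0, -0.04], "jaw": 0.085}, {"rot": [0, 0, 0], "xyz": [0, 0, -0.065], "jaw": 0.085}, {"rot": [0, 0, 0], "xyz": [0, 0, -0.09], "jaw": 0.085}, {"rot": [0, 0, 0], "xyz": [0, 0, -0.1], "jaw": 0.085}, {"rot": [0, 0, 0], "xyz": [0, 0, -0.1], "jaw": 0.085}, {"rot": [0, 0, 0], "xyz": [0, 0, -0.1], "jaw": 0.085}])

```text
time: 11.48
position: [0.5092, -0.2993, 0.2034]
eef_rot: [-0.001, 3.141, -0.0]
wrist_force: [-0.1, 0.7, -0.9]
opening: 0.0849
finger_force: 0.0
```

```bash
python3 -c "
from h import *
c=cam('side');X=cloud(c);P=X.reshape(-1,3)
for a,b in((.07,.09),(.11,.13)):
  Q=P[(P[:,2]>a)&(P[:,2]<b)&(abs(P[:,0]-.51)<.03)&(abs(P[:,1]+.31)<.03)];print(len(Q),Q[:,0].min(),Q[:,0].max(),np.median(Q[:,1]))
Q=P[(abs(P[:,0]-.51)<.03)&(abs(P[:,1]+.3)<.02)&(P[:,2]<.16)];print(np.percentile(Q[:,2],[95,99,100]))
# label yaw, jar/nest
t=cam('top');z=cloud(t);g=cv2.cvtColor(t['color'],cv2.COLOR_RGB2GRAY)
u,v=proj(t,[[.59,-.0515,.079]])[0];print(u,v)
u=int(u);v=int(v)
save('d',cv2.resize(t['color'][v-40:v+40,u-40:u+40],None,fx=6,fy=6,interpolation=cv2.INTER_CUBIC))
for yaw in (60,120,28,-60): go(.590,-.0515,.20,yaw)
"
```

```text
116 0.49633982633571905 0.5245678995440199 -0.31192494156509226
136 0.49652890380049164 0.5246492216435968 -0.31263964824433144
[0.1374351  0.13888733 0.14021616]
217.51876100057842 183.55747543113515
rot [ 3.000e-02 -1.100e-01  3.003e+01] xyz [-0.0816  0.2474  0.0024]
rot [  0.08  -0.08 -29.97] xyz [-0.0816  0.2474  0.0024]
rot [-0.   -0.11 62.03] xyz [-0.0816  0.2474  0.0024]
rot [-1.0000e-01 -1.0000e-01  1.5003e+02] xyz [-0.0816  0.2474  0.0024]
```

View pics/d.png

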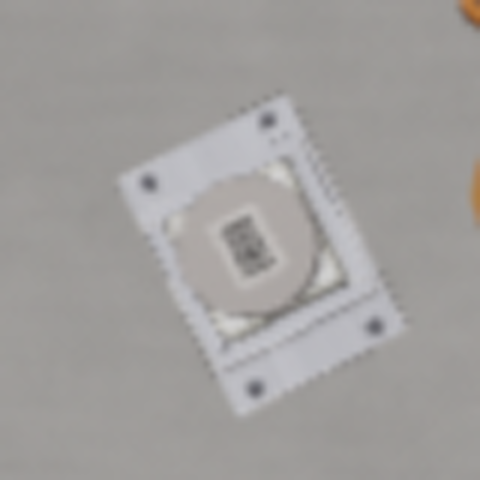

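The reader is back in its stand: top at 0.1375, x from 0.496 to 0.525. The crop shows the lid centred at (248,245), still locked. I'll move above the lid with tool y at yaw 45°.

>>> play_rows(rows=[{"rot": [0, 0, 4], "xyz": [-0.004, 0.012, 0], "jaw": 0.085}, {"rot": [0, 0, 9], "xyz": [-0.012, 0.036, 0], "jaw": 0.085}, {"rot": [0, 0, 14], "xyz": [-0.02, 0.061, 0], "jaw": 0.085}, {"rot": [0, 0, 19], "xyz": [-0.028, 0.086, 0], "jaw": 0.085}, {"rot": [0, 0, 24], "xyz": [-0.036, 0.111, 0], "jaw": 0.085}, {"rot": [0, 0, 29], "xyz": [-0.045, 0.136, 0], "jaw": 0.085}, {"rot": [0, 0, 34], "xyz": [-0.053, 0.161, 0], "jaw": 0.085}, {"rot": [0, 0, 38], "xyz": [-0.061, 0.186, 0], "jaw": 0.085}, {"rot": [0, 0, 42], "xyz": [-0.069, 0.21, 0], "jaw": 0.085}, {"rot": [0, 0, 45], "xyz": [-0.077, 0.233, 0], "jaw": 0.085}, {"rot": [0, 0, 45], "xyz": [-0.0815, 0.2475, 0], "jaw": 0.085}, {"rot": [0, 0, 45], "xyz": [-0.0815, 0.2475, 0], "jaw": 0.085}], squeeze=90)

```text
time: 12.58
position: [0.5904, -0.049, 0.2021]
eef_rot: [-1.197, -2.902, 0.0]
wrist_force: [-0.6, -0.0, -1.0]
opening: 0.0849
finger_force: 0.0
```

>>> play_rows(rows=[{"rot": [0, 0, 0], "xyz": [0, 0, 0], "jaw": 0.085}, {"rot": [0, 0, 0], "xyz": [0, 0, 0], "jaw": 0.085}, {"rot": [0, 0, 0], "xyz": [0, 0, 0], "jaw": 0.085}, {"rot": [0, 0, 0], "xyz": [0, 0, 0], "jaw": 0.085}])

```text
time: 12.92
position: [0.5901, -0.0526, 0.2036]
eef_rot: [-1.203, -2.902, 0.0]
wrist_force: [0.1, 0.0, 0.3]
opening: 0.0847
finger_force: 0.0
```

```bash
python3 -c "
from h import *
go(.590,-.0515,.047,45);print(robot.get_state()['position'])
c=cam('side');P=cloud(c).reshape(-1,3)
Q=P[(abs(P[:,2]-.069)<.008)&(abs(P[:,0]-.59)<.045)&(abs(P[:,1]+.05)<.045)]
print(len(Q),cv2.minEnclosingCircle(Q[:,:2].astype(np.float32)),Q.min(0),Q.max(0))
f=lambda p:np.hypot(Q[:,0]-p[0],Q[:,1]-p[1])-.03
from scipy.optimize import least_squares as L;print(L(f,[.59,-.05],loss='soft_l1',f_scale=.002).x)
"
```

```text
rot [-0.01 -0.01 -0.03] xyz [0.0008 0.0007 0.1566]
[ 0.59010135 -0.05259954  0.2035663 ]
171 ((0.5918850302696228, -0.05162395164370537), 0.03279160335659981) [ 0.56219298 -0.08397447  0.06121808] [ 0.62182648 -0.02205065  0.0769294 ]
[ 0.59197105 -0.05064722]
```

>>> play_rows(rows=[{"rot": [0, 0, 0], "xyz": [0.001, 0.001, 0.02], "jaw": 0.085}, {"rot": [0, 0, 0], "xyz": [0.001, 0.001, 0.045], "jaw": 0.085}, {"rot": [0, 0, 0], "xyz": [0.001, 0.001, 0.07], "jaw": 0.085}, {"rot": [0, 0, 0], "xyz": [0.001, 0.001, 0.09], "jaw": 0.085}, {"rot": [0, 0, 0], "xyz": [0.001, 0.001, 0.105], "jaw": 0.085}, {"rot": [0, 0, 0], "xyz": [0.001, 0.001, 0.12], "jaw": 0.085}, {"rot": [0, 0, 0], "xyz": [0.001, 0.001, 0.132], "jaw": 0.085}, {"rot": [0, 0, 0], "xyz": [0.001, 0.001, 0.144], "jaw": 0.085}, {"rot": [0, 0, 0], "xyz": [0.001, 0.001, 0.152], "jaw": 0.085}, {"rot": [0, 0, 0], "xyz": [0.001, 0.001, 0.156], "jaw": 0.085}, {"rot": [0, 0, 0], "xyz": [0.001, 0.001, 0.156], "jaw": 0.085}, {"rot": [0, 0, 0], "xyz": [0.001, 0.001, 0.156], "jaw": 0.085}])

```text
time: 13.97
position: [0.5906, -0.0504, 0.0481]
eef_rot: [1.202, 2.902, 0.0]
wrist_force: [0.5, 0.0, 0.1]
opening: 0.0851
finger_force: 0.0
```

>>> play_rows(rows=[{"rot": [0, 0, 0], "xyz": [0, 0, 0], "jaw": 0.075}, {"rot": [0, 0, 0], "xyz": [0, 0, 0], "jaw": 0.07}, {"rot": [0, 0, 0], "xyz": [0, 0, 0], "jaw": 0.065}, {"rot": [0, 0, 0], "xyz": [0, 0, 0], "jaw": 0.06}, {"rot": [0, 0, 0], "xyz": [0, 0, 0], "jaw": 0.05}, {"rot": [0, 0, 0], "xyz": [0, 0, 0], "jaw": 0.04}, {"rot": [0, 0, 0], "xyz": [0, 0, 0], "jaw": 0.04}, {"rot": [0, 0, 0], "xyz": [0, 0, 0], "jaw": 0.04}, {"rot": [0, 0, 0], "xyz": [0, 0, 0], "jaw": 0.04}])

```text
time: 14.72
position: [0.5908, -0.0503, 0.0491]
eef_rot: [1.201, 2.901, 0.001]
wrist_force: [-6.6, 0.3, 18.2]
opening: 0.0547
finger_force: 91.0
```

```bash
python3 -c "
from h import *
s=robot.get_state();print(s['wrist_force'],s['wrist_torque'],s['joints'])
c=cam('side');u,v=proj(c,[[.59,-.05,.06]])[0].astype(int)
save('e',cv2.resize(c['color'][v-50:v+50,u-60:u+60],None,fx=5,fy=5,interpolation=cv2.INTER_CUBIC))"
```

```text
[-6.57172321  0.30563488 18.18959525] [0.0599813  1.29156675 0.00301137] [-8.49491818e-02  4.76721677e-01 -7.70157038e-02  1.01551505e+00
 -1.80781054e-05  6.99863084e-01]
```

View pics/e.png

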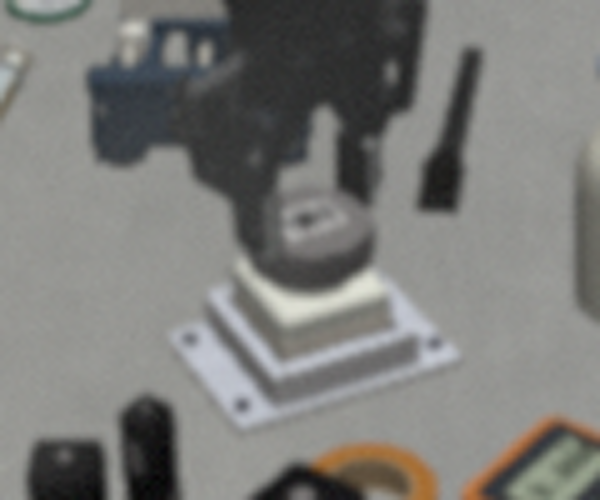

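The side crop shows the lid gripped squarely at (318,240), with the fingers on either side and the jar seated in its nest. Now I'll turn it anticlockwise.

>>> play_rows(rows=[{"rot": [0, 0, -2], "xyz": [0, 0, 0], "jaw": 0.04}, {"rot": [0, 0, -5], "xyz": [0, 0, 0], "jaw": 0.04}, {"rot": [0, 0, -8], "xyz": [0, 0, 0], "jaw": 0.04}, {"rot": [0, 0, -11], "xyz": [0, 0, 0], "jaw": 0.04}, {"rot": [0, 0, -14], "xyz": [0, 0, 0], "jaw": 0.04}, {"rot": [0, 0, -17], "xyz": [0, 0, 0], "jaw": 0.04}, {"rot": [0, 0, -20], "xyz": [0, 0, 0], "jaw": 0.04}, {"rot": [0, 0, -23], "xyz": [0, 0, 0], "jaw": 0.04}, {"rot": [0, 0, -26], "xyz": [0, 0, 0], "jaw": 0.04}, {"rot": [0, 0, -29], "xyz": [0, 0, 0], "jaw": 0.04}, {"rot": [0, 0, -32], "xyz": [0, 0, 0], "jaw": 0.04}, {"rot": [0, 0, -35], "xyz": [0, 0, 0], "jaw": 0.04}])

```text
time: 15.77
position: [0.5918, -0.0503, 0.0494]
eef_rot: [0.269, 3.127, 0.0]
wrist_force: [0.2, 0.3, 15.9]
opening: 0.0547
finger_force: 91.5
```

```bash
python3 -c "
from h import *
s=robot.get_state();print(s['wrist_force'],s['wrist_torque'],s['opening'])
go(.5906,-.0504,.049,130)
c=cam('side');u,v=proj(c,[[.59,-.05,.06]])[0].astype(int)
save('f',cv2.resize(c['color'][v-50:v+50,u-60:u+60],None,fx=5,fy=5,interpolation=cv2.INTER_CUBIC))"
```

```text
[ 0.22035348  0.30512405 15.91817355] [ 0.1651015   0.14311441 -0.16449825] 0.05474191865083422
rot [ -0.06   0.19 -49.82] xyz [ 0.0012 -0.0003  0.0004]
```

View pics/f.png

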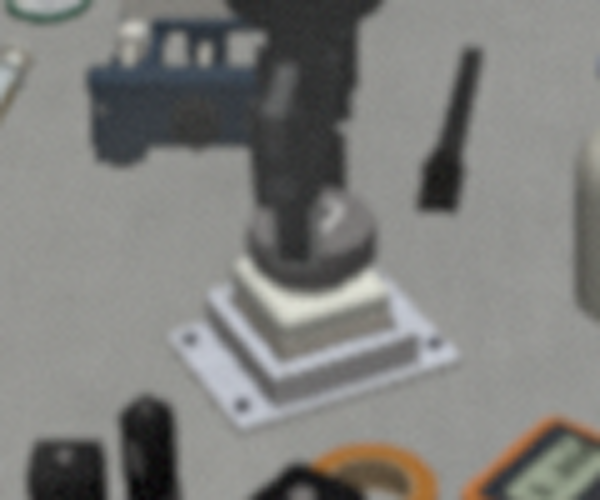

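The jar is still seated and the lid is turning with the fingers (torque about 0.16 N m). I'll turn another 50°.

>>> play_rows(rows=[{"rot": [0, 0, -3], "xyz": [0, 0, 0], "jaw": 0.04}, {"rot": [0, 0, -8], "xyz": [0, 0, 0], "jaw": 0.04}, {"rot": [0, 0, -13], "xyz": [0, 0, 0], "jaw": 0.04}, {"rot": [0, 0, -18], "xyz": [0, 0, 0], "jaw": 0.04}, {"rot": [0, 0, -23], "xyz": [0, 0, 0], "jaw": 0.04}, {"rot": [0, 0, -28], "xyz": [0, 0, 0], "jaw": 0.04}, {"rot": [0, 0, -33], "xyz": [0, 0, 0], "jaw": 0.04}, {"rot": [0, 0, -37], "xyz": [0, 0, 0], "jaw": 0.04}, {"rot": [0, 0, -41], "xyz": [0, 0, 0], "jaw": 0.04}, {"rot": [0, 0, -45], "xyz": [0, 0, 0], "jaw": 0.04}, {"rot": [0, 0, -48], "xyz": [0, 0, 0], "jaw": 0.04}, {"rot": [0, 0, -50], "xyz": [0, 0, 0], "jaw": 0.04}])

```text
time: 16.82
position: [0.592, -0.0503, 0.0495]
eef_rot: [-1.079, 2.947, -0.002]
wrist_force: [0.2, 0.4, 17.1]
opening: 0.0551
finger_force: 91.6
```

>>> play_rows(rows=[{"rot": [0, 0, 0], "xyz": [0, 0, 0], "jaw": 0.04}, {"rot": [0, 0, 0], "xyz": [0, 0, 0], "jaw": 0.04}, {"rot": [0, 0, 0], "xyz": [0, 0, 0], "jaw": 0.04}, {"rot": [0, 0, 0], "xyz": [0, 0, 0], "jaw": 0.04}])

```text
time: 17.15
position: [0.5919, -0.0503, 0.0495]
eef_rot: [-1.074, 2.949, -0.002]
wrist_force: [-0.3, 1.1, 16.8]
opening: 0.0545
finger_force: 91.6
```

```bash
python3 -c "
from h import *
s=robot.get_state();print(s['wrist_force'],s['wrist_torque'],s['opening'])
go(.5906,-.0504,.049,130)
c=cam('side');u,v=proj(c,[[.59,-.05,.06]])[0].astype(int)
save('g',cv2.resize(c['color'][v-50:v+50,u-60:u+60],None,fx=5,fy=5,interpolation=cv2.INTER_CUBIC))"
```

```text
[-0.30132771  1.06201754 16.84281905] [0.11930283 0.05236328 0.02518997] 0.054464614054985996
rot [-0.14  0.16  0.04] xyz [0.0011 0.0008 0.0005]
```

View pics/g.png

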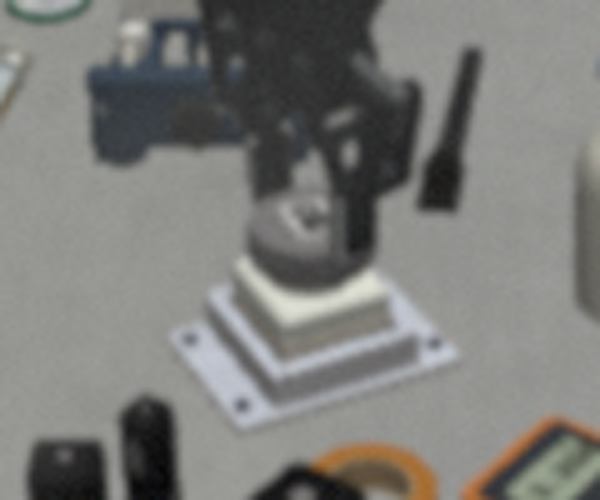

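The torque has dropped to about 0 and the label has turned with the fingers, so the threads are free. I'll lift 4 mm slowly first and check the force.

>>> play_rows(rows=[{"rot": [0, 0, 0], "xyz": [0, 0, -0.001], "jaw": 0.04}, {"rot": [0, 0, 0], "xyz": [0, 0, -0.002], "jaw": 0.04}, {"rot": [0, 0, 0], "xyz": [0, 0, -0.003], "jaw": 0.04}, {"rot": [0, 0, 0], "xyz": [0, 0, -0.004], "jaw": 0.04}, {"rot": [0, 0, 0], "xyz": [0, 0, -0.004], "jaw": 0.04}, {"rot": [0, 0, 0], "xyz": [0, 0, -0.004], "jaw": 0.04}])

```text
time: 17.7
position: [0.5906, -0.0503, 0.052]
eef_rot: [-1.075, 2.951, -0.0]
wrist_force: [-0.7, -0.2, 5.7]
opening: 0.0544
finger_force: 95.8
```

Positive force remains, so the seal is still pushing and nothing is being pulled. I'll continue.

>>> play_rows(rows=[{"rot": [0, 0, 0], "xyz": [0, 0, -0.001], "jaw": 0.04}, {"rot": [0, 0, 0], "xyz": [0, 0, -0.002], "jaw": 0.04}, {"rot": [0, 0, 0], "xyz": [0, 0, -0.003], "jaw": 0.04}, {"rot": [0, 0, 0], "xyz": [0, 0, -0.004], "jaw": 0.04}, {"rot": [0, 0, 0], "xyz": [0, 0, -0.004], "jaw": 0.04}, {"rot": [0, 0, 0], "xyz": [0, 0, -0.004], "jaw": 0.04}])

```text
time: 18.2
position: [0.5904, -0.0503, 0.0557]
eef_rot: [1.075, -2.952, -0.0]
wrist_force: [0.2, -0.4, 0.4]
opening: 0.0545
finger_force: 94.6
```

>>> play_rows(rows=[{"rot": [0, 0, 0], "xyz": [0, 0, -0.002], "jaw": 0.04}, {"rot": [0, 0, 0], "xyz": [0, 0, -0.005], "jaw": 0.04}, {"rot": [0, 0, 0], "xyz": [0, 0, -0.009], "jaw": 0.04}, {"rot": [0, 0, 0], "xyz": [0, 0, -0.014], "jaw": 0.04}, {"rot": [0, 0, 0], "xyz": [0, 0, -0.019], "jaw": 0.04}, {"rot": [0, 0, 0], "xyz": [0, 0, -0.024], "jaw": 0.04}, {"rot": [0, 0, 0], "xyz": [0, 0, -0.028], "jaw": 0.04}, {"rot": [0, 0, 0], "xyz": [0, 0, -0.031], "jaw": 0.04}, {"rot": [0, 0, 0], "xyz": [0, 0, -0.032], "jaw": 0.04}, {"rot": [0, 0, 0], "xyz": [0, 0, -0.032], "jaw": 0.04}, {"rot": [0, 0, 0], "xyz": [0, 0, -0.032], "jaw": 0.04}, {"rot": [0, 0, 0], "xyz": [0, 0, -0.032], "jaw": 0.04}])

```text
time: 19.2
position: [0.5902, -0.0503, 0.0875]
eef_rot: [1.075, -2.951, -0.0]
wrist_force: [0.3, -0.1, -0.7]
opening: 0.0545
finger_force: 94.6
```

```bash
python3 -c "
from h import *
s=robot.get_state();print(s['position'],s['wrist_force'],s['qvel'].round(3))
c=cam('side');u,v=proj(c,[[.57,-.12,.08]])[0].astype(int)
save('i',cv2.resize(c['color'][v-65:v+65,u-80:u+80],None,fx=4,fy=4,interpolation=cv2.INTER_CUBIC))"
```

```text
[ 0.59021568 -0.05027784  0.08746674] [ 0.31897044 -0.11950969 -0.73442399] [-0.002  0.002 -0.    -0.    -0.001 -0.001]
```

View pics/i.png

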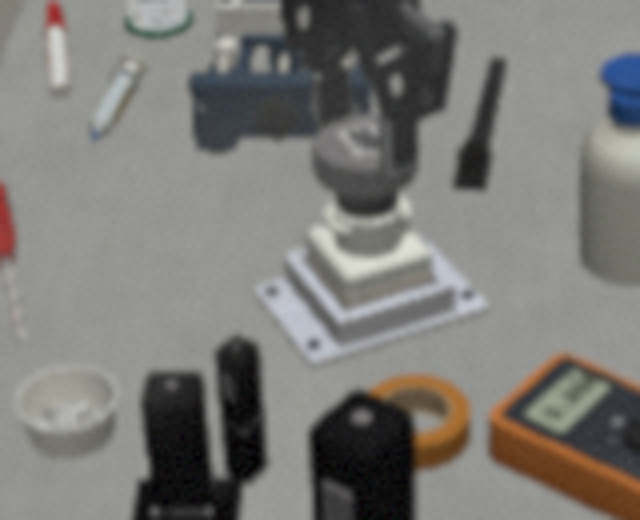

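The lid is held level at (365,160), clear above the open neck at (368,220). The jar is in its nest, the reader in its stand and everything else is untouched.

```bash
python3 -c "
from station import robot
print(robot.finish_job())"
```

```text
the job is handed in; nothing more can be done
None
```

I scanned the label, put the reader back in its stand, unscrewed the lid and finished holding it level about 38 mm above its closed position on the jar. The job is handed in, but no verdict came back.

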